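# Unscrew the water tank's filler cap

## Task

The vending machine's fresh-water tank has to be refilled. Unscrew its blue filler cap (anticlockwise, it takes a few twists with a fresh grip between them) until it lifts free of the neck, then set it down, without dropping it, right way up and flat on the floor of the steel tray. Leave everything else where it stands.

Things in the scene. Friction and masses are not known exactly. Their poses are not given: they have to be found in the camera images.
- cap_center (a point): Centre (on the axis, half-way up) of the blue ribbed screw cap: 60 mm diameter, 32 mm tall, 40 to 80 g; z is up out of its top; closed, its x (white pointer mark) is parallel to the tank's x. Breaking it loose takes 0.3 to 0.5 N m over the first half radian, while the rubber seal springs back, then very little. It cannot be pulled off while threaded and stays where it is left.
- cap: The same cap; origin on its axis at the skirt's lower edge, 16 mm below cap_center. Right-hand thread: turned anticlockwise seen from above it rises 2.5 mm per radian (16 mm per turn) and comes free after about 3.5 rad (a little over half a turn), 9 mm higher. It then still surrounds the neck: raise it 35 mm above its closed height to clear it.
- tank_neck (a point): Foot of the filler neck, on its axis, level with the tank's top face. The neck, 48 mm across its thread, rises 32 mm along z (up to 38 mm with its black seal ring). The closed cap's centre stands 24 mm above this point, its skirt edge 8 mm above the tank top. x points to the tank's carry handle: a 14 mm bar parallel to y, 105 mm away, its top 33 mm above the tank top.
- tank: The fresh-water tank, a cream plastic box 215 x 186 mm (x, y), its top 130 mm above the bench, held fast in a grey sheet-metal cradle (230 x 200 mm outside, 40 mm high) bolted to the bench: it does not move. Origin: middle of the cradle's underside; the neck stands 30 mm from the middle, on the -x side.
- tray_floor (a point): Middle of the flat floor of the shallow steel tray, fixed to the bench, upper surface of the floor (4 mm above the bench; z up). Inside 172 mm along x and 252 mm along y; its walls end in a 12 mm wide flat rim 10 mm above the floor.
- strainer_center (a point): Half-way up the tank's steel strainer (42 mm diameter at the flange, 62 mm tall), standing on its flange in the tray near the +y end, 80 to 90 mm from the middle. Stays where it is.
- coil_center (a point): Spare black vending spiral (75 mm diameter) with its white motor, 245 mm long, lying at the back; middle of it, 39 mm above the bench. Stays where it is.
- can_mid (a point): Teal drink can, 66 mm diameter, 115 mm tall, at the back; its middle. Stays where it is.
- carton_center (a point): Yellow snack carton with red panels, 100 x 150 x 60 mm, near the robot to the left; its middle. Stays where it is.
- meter_center (a point): Grey hand-held multimeter, 160 x 78 x 34 mm, lying near the robot on the right; its middle. Stays where it is.
- driver_grip (a point): Screwdriver with a green handle, 190 mm long, lying near the robot on the left; middle of its handle. Stays where it is.

How it is judged:
On the way, in this order (a step that is already met when the one before it is completed fails the run):
1. the cap is turned at least 0.6 rad from its tight position, still on the neck (angle between the x axis of cap_center and the x axis of tank_neck, either way round above 0.6 rad and z of cap_center in the frame of tank_neck below 0.036 m and horizontal distance between cap_center and tank_neck below 0.006 m), for 0.1 s.
2. the cap is lifted clear of the neck, at least 30 mm above its closed height (z of cap_center in the frame of tank_neck above 0.054 m), for 0.1 s.
At the end, for the whole second after the job is handed in: The cap stands flat on the floor of the tray, wholly inside its walls, right way up (within 0.08 rad), its centre 16 mm (within 3 mm) above the floor, released and at rest (z of cap_center in the frame of tray_floor between 0.013 and 0.019 m and x of cap_center in the frame of tray_floor between -0.058 and 0.058 m and y of cap_center in the frame of tray_floor between -0.098 and 0.098 m and not (angle between cap_center's own z axis and vertical above 0.08 rad) and linear speed of cap below 0.02 m/s); the robot touches nothing.
It fails at once if the cap is dropped or thrown: it falls freely by more than about 30 mm (moves faster than 0.8 m/s with no finger on it) (linear speed of cap above 0.8 m/s and contact force between the fingers and cap below 0.2 N).
It fails at once if any bystander (strainer, coil, can, carton, meter, screwdriver) is moved by more than 30 mm (distance of any of strainer_center, coil_center, can_mid, carton_center, meter_center, driver_grip from where it was at the start of the episode above 0.03 m).
It also fails if it takes over 58 s, if anything falls off the work surface, if the arm or the gripper's body presses on something with over 40 N, if the wrist force passes 120 N, or if a joint passes its speed limit or range.

## Robot

A 7-joint arm with a two-finger parallel gripper is mounted at the origin on the work surface. World frame = base frame: x ahead of the robot, y to its left, z up, the work surface at z = 0. Lengths are in m, angles in rad, forces in N, time in s.
With the tool pointing down it reaches from about 0.425 to 0.975 m from the base axis. Payload 16.7 kg.
Tool frame: the origin (TCP) lies on the centre line of the jaws, within the pads' length; the fingertips stand 25 mm ahead of it and the grasp point (between the pads) lies 6 mm ahead of it; y points along the fingers, z is the direction in which the jaws open and shut, and the axes are right-handed (so a half turn about y gives the same grasp; the last joint's range is limited). The gripper opens to 85 mm and grips with 20 to 120 N. Pads are 22 mm wide; open, the fingers measure 114 mm over their backs; the gripper's body (76 mm by 85 mm) begins 54 mm behind the grasp point. The pads swing forward as they close: fully open they stand 13 mm farther back than shut.
Start: joints at [-1.363, 0.426, 0.074, 1.606, -0.034, 1.111, -0.067], TCP at [0.236, 0.632, 0.256] pointing down, gripper open.
Joint ranges: [-2.85, 2.85], [-0.5, 2.14], [-1.23, 1.37], [0.21, 2.46], [-1.02, 4.16], [0.16, 2.05], [-2.73, 2.73]. Speed limits (rad/s): [1.89, 1.89, 2.39, 2.39, 3.01, 3.01, 3.01].

## Interface

Orientations are given as a unit quaternion [w, x, y, z].
In Python, from bench import robot, imaging gives the robot as it stands.
- The arm moves only by the tool send_rows, never from a script. Its arguments are lists of equal length, an entry for each row: "linear": the shift along the tool's x, y, z in cm, a list of three; "delta_rot": the turn, a rotation vector about the tool's x, y, z in rad, a list of three; "gripper": the opening, from 0 (shut) to 1 (fully open). In form: {"linear": [[dx, dy, dz], ...], "delta_rot": [[wx, wy, wz], ...], "gripper": [gripper, ...]}. A call has 1 to 8 rows; each row shifts and turns the commanded pose from where the row before left it, along the tool's axes as they then stand; what a row does not reach is not made up. A row lasts 1/8 s, in which the tool goes at most 62.5 mm and 10.7 degrees, less where a joint would pass 70% of its speed; a pose out of reach is approached as far as the arm can. A call with a gripper value outside its range is refused whole. The fingers move at their own pace and stop on an object; "force" is the grip in N (left out, the last holds). Time passes only in rows, so rows that do not move let the fingers close. It gives the time, the measured TCP pose, the force and the opening at its end, in the units of the state.
- robot.get_obs(): the state, without advancing time (a new reading comes with each control period).
- imaging.snapshot(name): name is "scene" or "top" or "wrist"; returns the picture (384x512x3 uint8, red, green, blue); there is no depth.
- imaging.calibration(name): a dict with "vertical_fov" (degrees; the focal length in pixels is half the picture's height over the tangent of half this angle, whatever the lens; pixels are square), "cx", "cy" (the principal point, pixels), "rvec" (rotation vector, rad) and "tvec" (3), from world to camera coordinates, as OpenCV has them. Camera axes: x right, y down, z forward; pixel columns grow to the right and rows downward; lengths in m; the calibration is good to about 2 mm. A picture is of the moment at which its call begins: read the wrist's pose just before it. calibration takes no time and is no camera call; for the wrist camera it gives the pose at the moment of the call.
- robot.finish_job(): hands the job in, once; it reports no verdict.
The state is a dict: "time_s": time; "qpos": joint angles; "qvel": joint speeds; "joint_torque": joint torques, N m; "position": TCP position; "orientation": TCP orientation; "contact_force": force on the tool from outside, world axes, zero at the start; "moment": the same for the moment, N m; "width": opening from 0.0 (shut) to 1.0 (fully open).
Only numpy, scipy, OpenCV 4.12 (cv2) and the standard library are available. Lean on these libraries where they do the work, as an engineer would, in place of code of your own. Each camera call takes 0.05 s, during which the arm holds its last target.

## Working session

There is one attempt and no reset: what is moved stays moved. The work goes in short steps, Python scripts to look and compute and a tool call to move; the robot and the scene stay as the last step left them, time stands still between calls to the robot, and variables do not carry over. Pictures are saved under pics/ and viewed, and the job is handed in when it is done.

Besides the shell and the picture viewer there is one more tool, called after "Request:" by a JSON object that holds its "api" and its "payload", one argument or row to a line. send_rows: Moves the arm, as the interface text tells. Its arguments: {"type":"object","properties":{"linear":{"type":"array"},"delta_rot":{"type":"array"},"gripper":{"type":"array"},"force":{"type":"number"}},"required":["linear","delta_rot","gripper"]}

```bash
ls; mkdir -p pics; cat > h.py <<'E'
import numpy as np,cv2,json
from bench import robot,imaging
def snap(name,fn):
    o=robot.get_obs(); c=imaging.calibration(name); im=imaging.snapshot(name)
    cv2.imwrite('pics/'+fn+'.png',im[:,:,::-1]); json.dump({k:(np.array(v).tolist()) for k,v in c.items()},open('pics/'+fn+'.json','w'))
    return im,c,o
def K(c):
    f=192/np.tan(np.radians(c['vertical_fov'])/2); return np.array([[f,0,c['cx']],[0,f,c['cy']],[0,0,1.]])
def ray(c,uv):
    R=cv2.Rodrigues(np.array(c['rvec'],float))[0];t=np.array(c['tvec'],float).ravel()
    d=R.T@np.linalg.inv(K(c))@np.array([uv[0],uv[1],1.]); return -R.T@t,d
def at_z(c,uv,z):
    o,d=ray(c,uv); return o+d*(z-o[2])/d[2]
def proj(c,P):
    return cv2.projectPoints(np.array(P,float).reshape(-1,1,3),np.array(c['rvec'],float),np.array(c['tvec'],float),K(c),None)[0].reshape(-1,2)
def load(fn): return json.load(open('pics/'+fn+'.json'))
E
python3 - <<'E'
from h import *
for n in ['scene','top','wrist']:
    im,c,o=snap(n,n+'0'); print(n,{k:np.round(v,3).tolist() for k,v in c.items()})
print({k:np.round(v,3).tolist() for k,v in o.items()})
E
```

```text
pics
scene {'vertical_fov': 53.788, 'cx': 258.048, 'cy': 186.236, 'rvec': [0.699, 2.622, -1.133], 'tvec': [0.424, -0.147, 1.349]}
top {'vertical_fov': 45.564, 'cx': 252.334, 'cy': 187.261, 'rvec': [2.177, -2.207, 0.054], 'tvec': [0.057, 0.515, 1.578]}
wrist {'vertical_fov': 66.169, 'cx': 255.128, 'cy': 191.868, 'rvec': [-2.37, -1.644, -0.247], 'tvec': [-0.674, -0.038, 0.38]}
{'time_s': 0.1, 'qpos': [-1.363, 0.427, 0.074, 1.607, -0.034, 1.111, -0.067], 'qvel': [-0.0, -0.001, -0.0, -0.002, 0.0, -0.002, 0.001], 'joint_torque': [0.008, -95.154, 3.771, -46.44, 0.02, 0.006, -0.0], 'position': [0.236, 0.632, 0.256], 'orientation': [-0.695, 0.696, -0.126, 0.126], 'contact_force': [1.303, 0.29, -0.057], 'moment': [0.011, -0.069, -0.013], 'width': 0.999}
```

View pics/top0.png

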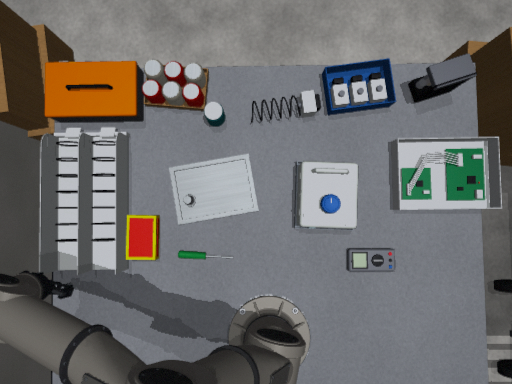

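View pics/scene0.png

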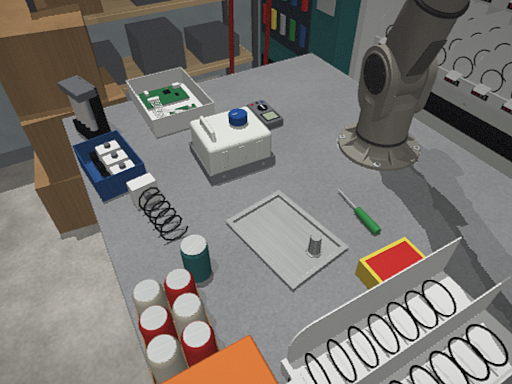

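View pics/wrist0.png

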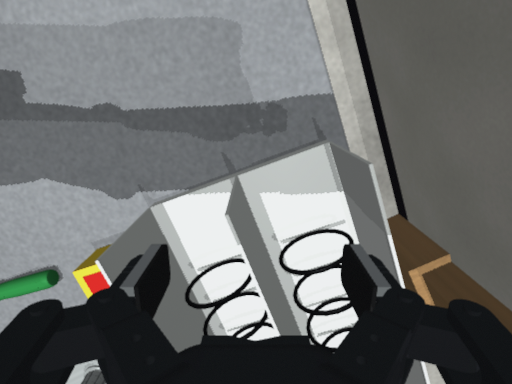

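```bash
python3 - <<'E'
from h import *
im=cv2.imread('pics/top0.png')
cv2.imwrite('pics/c1.png',cv2.resize(im[150:240,285:375],None,fx=6,fy=6,interpolation=cv2.INTER_CUBIC))
cv2.imwrite('pics/c2.png',cv2.resize(im[145:235,160:270],None,fx=6,fy=6,interpolation=cv2.INTER_CUBIC))
im=cv2.imread('pics/scene0.png')
cv2.imwrite('pics/c3.png',cv2.resize(im[90:190,180:290],None,fx=6,fy=6,interpolation=cv2.INTER_CUBIC))
E
```

```text
(no output)
```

View pics/c1.png

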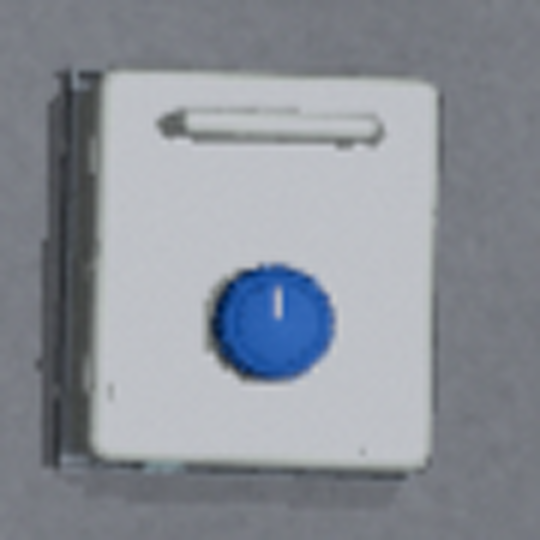

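View pics/c2.png

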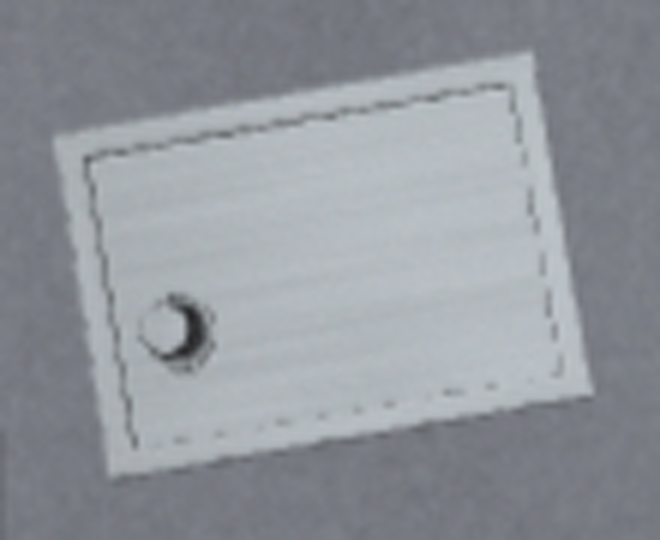

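View pics/c3.png

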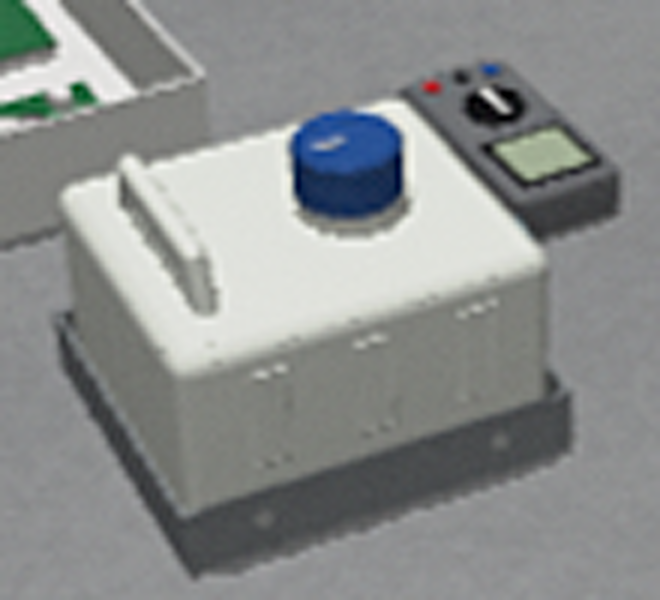

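```bash
cat > m.py <<'E'
from h import *
from scipy.optimize import least_squares
def mask(im):
    h=cv2.cvtColor(im,cv2.COLOR_BGR2HSV); return cv2.inRange(h,(105,120,40),(125,255,255))
a=np.linspace(0,2*np.pi,72,endpoint=False)
def cyl(x,y,zc=.154): return np.array([[x+.03*np.cos(t),y+.03*np.sin(t),zc+s] for s in(-.016,.016) for t in a])
obs=[]
for fn,box in [('top0',(310,185,352,225)),('scene0',(220,100,255,130))]:
    c=load(fn);im=cv2.imread(f'pics/{fn}.png');m=mask(im);mm=np.zeros_like(m);x0,y0,x1,y1=box;mm[y0:y1,x0:x1]=m[y0:y1,x0:x1]
    ys,xs=np.nonzero(mm);obs.append((c,np.array([xs.mean(),ys.mean()])))
    print(fn,xs.min(),xs.max(),ys.min(),ys.max(),xs.mean(),ys.mean())
def hc(c,P):
    h=cv2.convexHull(proj(c,P).astype(np.float32));M=cv2.moments(h);return np.array([M['m10'],M['m01']])/M['m00']
for sel in ([0],[1],[0,1]):
    r=least_squares(lambda p:np.concatenate([hc(obs[i][0],cyl(*p))-obs[i][1] for i in sel]),[.55,-.2]);print(sel,r.x,r.fun)
r=least_squares(lambda p:np.concatenate([hc(obs[i][0],cyl(*p))-obs[i][1] for i in [0,1]]),[.55,-.2,.154]);print('xyz',r.x,r.fun)
c=load('top0')
print('tank corners');T=[at_z(c,(285+u/6,150+v/6),.13) for u,v in[(100,70),(440,78),(431,470),(92,460)]];print(np.round(T,4));T=np.array(T)
print(np.linalg.norm(T-np.roll(T,-1,0),axis=1),T.mean(0))
for i,j in((3,0),(2,1)): d=T[j]-T[i];print('x ang',np.arctan2(d[1],d[0]))
print('handle',[at_z(c,(285+u/6,150+v/6),.16) for u,v in[(190,122),(370,128)]])
T=np.array([at_z(c,(160+u/6,145+v/6),.014) for u,v in[(53,136),(530,52),(593,393),(112,476)]]);print('tray',np.round(T,4))
print(np.linalg.norm(T-np.roll(T,-1,0),axis=1),T.mean(0))
for i,j in((3,0),(2,1)): d=T[j]-T[i];print('x ang',np.arctan2(d[1],d[0]))
print('strainer base',at_z(c,(160+185/6,145+335/6),.01), 'top',at_z(c,(160+165/6,145+325/6),.066))
from scipy.spatial.transform import Rotation as Ro
print(Ro.from_quat(np.roll(robot.get_obs()['orientation'],-1)).as_matrix().round(3))
E
python3 m.py
```

```text
top0 321 339 194 212 330.03956834532374 203.38129496402877
scene0 229 246 108 125 237.53992395437263 116.90874524714829
[0] [ 0.45337545 -0.19568001] [-1.16474320e-06  1.02063973e-06]
[1] [ 0.4514301  -0.19510565] [ 3.02127688e-07 -1.56379741e-07]
[0, 1] [ 0.45254634 -0.19538876] [-0.08606655  0.26376191 -0.35272196  0.05456063]
xyz [ 0.45236754 -0.19536119  0.15395823] [-0.09567356  0.32069804 -0.29825821  0.0543465 ]
tank corners
[[ 0.5899 -0.1115  0.13  ]
 [ 0.583  -0.2944  0.13  ]
 [ 0.3726 -0.2842  0.13  ]
 [ 0.3804 -0.1031  0.13  ]]
[0.18309874 0.21059912 0.18119961 0.20966494] [ 0.48144694 -0.19829802  0.13      ]
x ang -0.03973946090510961
x ang -0.04875977092280348
handle [array([ 0.55839817, -0.15522776,  0.16      ]), array([ 0.55389515, -0.25000125,  0.16      ])]
tray [[0.5879 0.3403 0.014 ]
 [0.6331 0.0621 0.014 ]
 [0.4343 0.0282 0.014 ]
 [0.3902 0.3069 0.014 ]]
[0.28188716 0.20169928 0.28217707 0.20056642] [0.51137449 0.18439811 0.014     ]
x ang 0.16720777528642797
x ang 0.16859942461294522
strainer base [0.47117612 0.26475494 0.01      ] top [0.47550157 0.26815261 0.066     ]
[[ 0.937 -0.     0.35 ]
 [-0.35  -0.001  0.937]
 [ 0.    -1.    -0.001]]
```

Request:
{"api": "send_rows", "payload": {
  "linear": [
    [4.5,0,-2.7],
    [4.5,0,-2.7],
    [4.5,0,-2.7],
    [4.5,0,-2.7],
    [4.5,0,-2.7],
    [4.5,0,-2.7],
    [4.5,0,-2.7],
    [4.5,0,-2.7]
  ],
  "delta_rot": [
    [0,0,0],
    [0,0,0],
    [0,0,0],
    [0,0,0],
    [0,0,0],
    [0,0,0],
    [0,0,0],
    [0,0,0]
  ],
  "gripper": [1,1,1,1,1,1,1,1]
}}

```text
time_s: 1.15
position: [0.4988, 0.3023, 0.2563]
orientation: [0.696, -0.696, 0.126, -0.126]
contact_force: [0.8, 1.0, 0.1]
width: 1.001
```

```bash
cat > s.py <<'E'
from h import *
from scipy.spatial.transform import Rotation as Ro
import sys
o=robot.get_obs();R=Ro.from_quat(np.roll(o['orientation'],-1)).as_matrix()
print('t',round(o['time_s'],2),'q',np.round(o['qpos'],3),'p',np.round(o['position'],4),'F',np.round(o['contact_force'],1),'M',np.round(o['moment'],2),'w',round(o['width'],3),'zyaw',round(np.arctan2(R[1,2],R[0,2]),3),'ydown',np.round(R[:,1],3))
if len(sys.argv)>1:
    g=np.array([float(v) for v in sys.argv[1:4]]); print('tool delta cm',np.round(100*R.T@(g-o['position']),2))
E
python3 s.py .4525 -.1955 .25
```

```text
t 1.15 q [-0.847  0.279  0.233  1.827 -0.074  1.043  0.628] p [0.4988 0.3023 0.2563] F [0.8 1.  0.1] M [ 0.04 -0.02 -0.02] w 1.001 zyaw 1.213 ydown [-0.  0. -1.]
tool delta cm [ 13.1    0.63 -48.25]
```

Request:
{"api": "send_rows", "payload": {
  "linear": [
    [1.6,0,-5.9],
    [1.6,0,-5.9],
    [1.6,0,-5.9],
    [1.6,0,-5.9],
    [1.6,0,-5.9],
    [1.6,0,-5.9],
    [1.6,0,-5.9],
    [1.6,0,-5.9]
  ],
  "delta_rot": [
    [0,0,0],
    [0,0,0],
    [0,0,0],
    [0,0,0],
    [0,0,0],
    [0,0,0],
    [0,0,0],
    [0,0,0]
  ],
  "gripper": [1,1,1,1,1,1,1,1]
}}

```text
time_s: 2.15
position: [0.452, -0.185, 0.2565]
orientation: [0.696, -0.696, 0.126, -0.126]
contact_force: [0.8, 0.5, 1.2]
width: 0.997
```

Request:
{"api": "send_rows", "payload": {
  "linear": [
    [0,0,0],
    [0,0,0],
    [0,0,0],
    [0,0,0],
    [0,0,0],
    [0,0,0],
    [0,0,0],
    [0,0,0]
  ],
  "delta_rot": [
    [0,0.18,0],
    [0,0.18,0],
    [0,0.18,0],
    [0,0.18,0],
    [0,0.18,0],
    [0,0.18,0],
    [0,0.18,0],
    [0,0.18,0]
  ],
  "gripper": [1,1,1,1,1,1,1,1]
}}

```text
time_s: 3.15
position: [0.4524, -0.1831, 0.2562]
orientation: [0.438, -0.439, 0.555, -0.555]
contact_force: [-0.8, -0.5, 0.5]
width: 1.004
```

```bash
python3 s.py .4525 -.1955 .25
```

```text
t 3.15 q [-0.418  0.13   0.742  2.047 -0.104  1.002  0.143] p [ 0.4524 -0.1831  0.2562] F [-0.8 -0.5  0.5] M [ 0.04  0.04 -0.01] w 1.004 zyaw -0.233 ydown [-0.  0. -1.]
tool delta cm [1.21 0.62 0.3 ]
```

Request:
{"api": "send_rows", "payload": {
  "linear": [
    [1.2,0,0.3],
    [0,0,0],
    [0,0,0],
    [0,0,0],
    [0,0,0],
    [0,0,0],
    [0,0,0],
    [0,0,0]
  ],
  "delta_rot": [
    [0,0.18,0],
    [0,0.18,0],
    [0,0.18,0],
    [0,0.18,0],
    [0,0.18,0],
    [0,0.18,0],
    [0,0.18,0],
    [0,0.18,0]
  ],
  "gripper": [1,1,1,1,1,1,1,1]
}}

```text
time_s: 4.15
position: [0.4526, -0.1954, 0.2563]
orientation: [-0.036, 0.036, 0.706, -0.706]
contact_force: [0.4, 0.2, 0.8]
width: 0.999
```

Request:
{"api": "send_rows", "payload": {
  "linear": [
    [0,0,0],
    [0,0,0],
    [0,0,0],
    [0,0,0],
    [0,0,0],
    [0,0,0]
  ],
  "delta_rot": [
    [0,0.18,0],
    [0,0.18,0],
    [0,0.18,0],
    [0,0.18,0],
    [0,0.18,0],
    [0,0,0]
  ],
  "gripper": [1,1,1,1,1,1]
}}

```text
time_s: 4.9
position: [0.4527, -0.1953, 0.2562]
orientation: [0.338, -0.337, -0.621, 0.622]
contact_force: [0.3, 0.1, -0.3]
width: 0.999
```

```bash
python3 s.py .4525 -.1955 .166; python3 - <<'E'
from h import *
im,c,o=snap('wrist','w1')
a=np.linspace(0,2*np.pi,90)
for z,col in((.17,(0,0,255)),):
    p=proj(c,[[.4525+.03*np.cos(t),-.1955+.03*np.sin(t),z] for t in a]);
    v=im[:,:,::-1].copy()
    for q in p: cv2.circle(v,(int(round(q[0])),int(round(q[1]))),1,col,-1)
cv2.imwrite('pics/w1o.png',v); print(np.round(o['position'],4))
E
```

```text
t 4.9 q [-0.725  0.237  1.174  2.047 -0.257  1.016 -1.99 ] p [ 0.4527 -0.1953  0.2562] F [ 0.3  0.1 -0.3] M [-0.01  0.01 -0.03] w 0.999 zyaw -2.566 ydown [-0.001 -0.    -1.   ]
tool delta cm [-0.    9.02  0.02]
[ 0.4527 -0.1953  0.2562]
```

View pics/w1o.png

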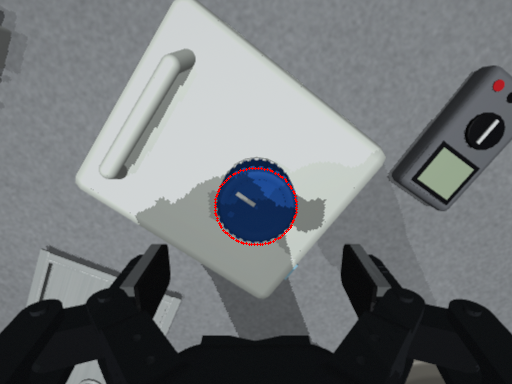

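Request:
{"api": "send_rows", "payload": {
  "linear": [
    [0,2.5,0],
    [0,3,0],
    [0,2,0],
    [0,1,0],
    [0,1,0],
    [0,0,0]
  ],
  "delta_rot": [
    [0,0,0],
    [0,0,0],
    [0,0,0],
    [0,0,0],
    [0,0,0],
    [0,0,0]
  ],
  "gripper": [1,1,1,1,1,1]
}}

```text
time_s: 5.7
position: [0.4527, -0.1955, 0.1612]
orientation: [0.338, -0.338, -0.621, 0.621]
contact_force: [-0.4, -0.1, 0.4]
width: 1.005
```

```bash
python3 s.py .4525 -.1955 .161; python3 - <<'E'
from h import *
im,c,o=snap('wrist','w2');im,c,o=snap('scene','s2')
cv2.imwrite('pics/s2c.png',cv2.resize(im[60:190,180:310,::-1],None,fx=4.5,fy=4.5,interpolation=cv2.INTER_CUBIC))
E
```

```text
t 5.7 q [-0.531  0.397  0.999  2.137 -0.454  0.835 -1.819] p [ 0.4527 -0.1955  0.1612] F [-0.4 -0.1  0.4] M [ 0.   -0.01 -0.01] w 1.005 zyaw -2.566 ydown [-0.  0. -1.]
tool delta cm [0.01 0.02 0.01]
```

View pics/w2.png

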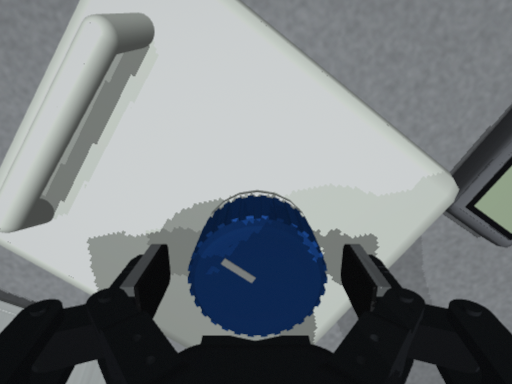

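View pics/s2c.png

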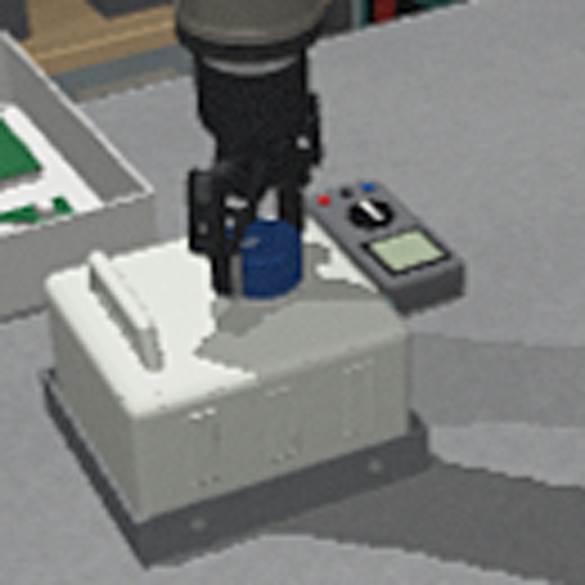

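Request:
{"api": "send_rows", "payload": {
  "linear": [
    [0,0,0],
    [0,0,0],
    [0,0,0],
    [0,0,0],
    [0,0,0],
    [0,0,0]
  ],
  "delta_rot": [
    [0,0,0],
    [0,0,0],
    [0,0,0],
    [0,0,0],
    [0,0,0],
    [0,0,0]
  ],
  "gripper": [0.5,0.3,0.3,0.3,0.3,0.3],
  "force": 70
}}

```text
time_s: 6.55
position: [0.4527, -0.1958, 0.1618]
orientation: [-0.338, 0.338, 0.621, -0.621]
contact_force: [-5.2, 0.5, 11.3]
width: 0.69
```

```bash
python3 s.py .4525 -.1955 .161
```

```text
t 6.55 q [-0.532  0.396  1.001  2.137 -0.453  0.836 -1.819] p [ 0.4527 -0.1958  0.1618] F [-5.2  0.5 11.3] M [-0.07  1.1  -0.03] w 0.69 zyaw -2.567 ydown [ 0.  0. -1.]
tool delta cm [ 0.03  0.08 -0.  ]
```

Request:
{"api": "send_rows", "payload": {
  "linear": [
    [0,-0.05,0],
    [0,-0.04,0],
    [0,-0.04,0],
    [0,-0.04,0],
    [0,-0.04,0],
    [0,-0.04,0],
    [0,-0.04,0],
    [0,0,0]
  ],
  "delta_rot": [
    [0,-0.15,0],
    [0,-0.15,0],
    [0,-0.15,0],
    [0,-0.15,0],
    [0,-0.15,0],
    [0,-0.15,0],
    [0,-0.15,0],
    [0,0,0]
  ],
  "gripper": [0.3,0.3,0.3,0.3,0.3,0.3,0.3,0.3]
}}

```text
time_s: 7.55
position: [0.4526, -0.1961, 0.1645]
orientation: [-0.019, 0.018, -0.707, 0.707]
contact_force: [-0.8, -4.3, -1.2]
width: 0.686
```

```bash
python3 s.py .4525 -.1955 .161; python3 - <<'E'
from h import *
im,c,o=snap('wrist','w3')
E
```

```text
t 7.55 q [-0.333  0.3    0.726  2.127 -0.275  0.805 -0.955] p [ 0.4526 -0.1961  0.1645] F [-0.8 -4.3 -1.2] M [-1.05  0.18  0.01] w 0.686 zyaw -1.518 ydown [ 0.001 -0.    -1.   ]
tool delta cm [ 0.01  0.35 -0.06]
```

View pics/w3.png

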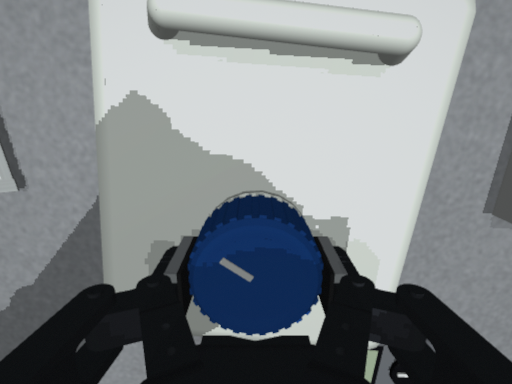

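The white mark stays at (237,269) in the gripper view while the tank has turned, so the cap turns with the jaws (1.05 rad). I'll keep turning.

Request:
{"api": "send_rows", "payload": {
  "linear": [
    [0,-0.04,0],
    [0,-0.04,0],
    [0,-0.04,0],
    [0,-0.04,0],
    [0,-0.04,0],
    [0,-0.04,0],
    [0,-0.04,0],
    [0,-0.04,0]
  ],
  "delta_rot": [
    [0,-0.16,0],
    [0,-0.16,0],
    [0,-0.16,0],
    [0,-0.16,0],
    [0,-0.16,0],
    [0,-0.16,0],
    [0,-0.16,0],
    [0,-0.16,0]
  ],
  "gripper": [0.3,0.3,0.3,0.3,0.3,0.3,0.3,0.3]
}}

```text
time_s: 8.6
position: [0.4529, -0.1954, 0.1675]
orientation: [-0.438, 0.438, -0.555, 0.555]
contact_force: [-0.6, -1.5, -1.3]
width: 0.686
```

```bash
python3 s.py .4525 -.1955 .161
```

```text
t 8.6 q [-0.109  0.254  0.447  2.113 -0.152  0.804  0.196] p [ 0.4529 -0.1954  0.1675] F [-0.6 -1.5 -1.3] M [-0.24  0.02 -0.01] w 0.686 zyaw -0.236 ydown [ 0.  0. -1.]
tool delta cm [ 0.02  0.65 -0.04]
```

Request:
{"api": "send_rows", "payload": {
  "linear": [
    [0,-0.04,0],
    [0,-0.04,0],
    [0,-0.04,0],
    [0,-0.04,0],
    [0,-0.04,0],
    [0,-0.04,0],
    [0,-0.04,0],
    [0,-0.04,0]
  ],
  "delta_rot": [
    [0,-0.17,0],
    [0,-0.17,0],
    [0,-0.17,0],
    [0,-0.17,0],
    [0,-0.17,0],
    [0,-0.17,0],
    [0,-0.17,0],
    [0,-0.17,0]
  ],
  "gripper": [0.3,0.3,0.3,0.3,0.3,0.3,0.3,0.3]
}}

```text
time_s: 9.6
position: [0.4519, -0.1956, 0.1702]
orientation: [-0.689, 0.69, -0.157, 0.156]
contact_force: [-4.9, -4.3, -1.4]
width: 0.684
```

```bash
python3 s.py .4525 -.1955 .161;python3 - <<'E'
from h import *
im,c,o=snap('wrist','w4')
E
```

```text
t 9.6 q [ 0.101  0.236  0.203  2.1   -0.064  0.813  1.466] p [ 0.4519 -0.1956  0.1702] F [-4.9 -4.3 -1.4] M [-0.84  0.91 -0.11] w 0.684 zyaw 1.124 ydown [-0.002  0.    -1.   ]
tool delta cm [0.05 0.92 0.04]
```

View pics/w4.png

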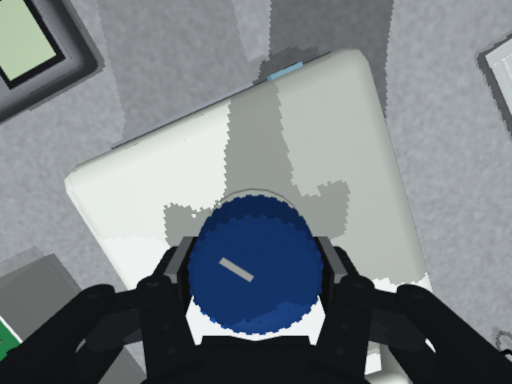

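Request:
{"api": "send_rows", "payload": {
  "linear": [
    [0,-0.05,0],
    [0,-0.05,0],
    [0,-0.2,0],
    [0,-0.3,0],
    [0,0,0]
  ],
  "delta_rot": [
    [0,-0.15,0],
    [0,-0.15,0],
    [0,0,0],
    [0,0,0],
    [0,0,0]
  ],
  "gripper": [0.3,0.3,0.3,0.3,0.3]
}}

```text
time_s: 10.28
position: [0.4529, -0.1958, 0.177]
orientation: [-0.705, 0.705, -0.054, 0.054]
contact_force: [-2.2, -6.1, 3.0]
width: 0.688
```

```bash
python3 s.py .4525 -.1955 .161
```

```text
t 10.28 q [ 0.142  0.226  0.154  2.092 -0.046  0.827  1.741] p [ 0.4529 -0.1958  0.177 ] F [-2.2 -6.1  3. ] M [-1.15  0.45 -0.02] w 0.688 zyaw 1.417 ydown [ 0. -0. -1.]
tool delta cm [-0.04  1.6   0.02]
```

Request:
{"api": "send_rows", "payload": {
  "linear": [
    [0,-0.5,0],
    [0,-0.7,0],
    [0,-1,0],
    [0,-1,0],
    [0,-1.5,0],
    [0,-2,0],
    [0,-1.5,0],
    [0,0,0]
  ],
  "delta_rot": [
    [0,0,0],
    [0,0,0],
    [0,0,0],
    [0,0,0],
    [0,0,0],
    [0,0,0],
    [0,0,0],
    [0,0,0]
  ],
  "gripper": [0.3,0.3,0.3,0.3,0.3,0.3,0.3,0.3]
}}

```text
time_s: 11.28
position: [0.4533, -0.1956, 0.2599]
orientation: [-0.705, 0.705, -0.051, 0.053]
contact_force: [0.2, -0.2, -0.8]
width: 0.689
```

```bash
python3 s.py .53 .13 .25; python3 - <<'E'
from h import *
im,c,o=snap('scene','s5')
cv2.imwrite('pics/s5c.png',cv2.resize(im[30:190,160:320,::-1],None,fx=3.6,fy=3.6,interpolation=cv2.INTER_CUBIC))
E
```

```text
t 11.28 q [ 0.131  0.121  0.16   2.008 -0.023  1.012  1.724] p [ 0.4533 -0.1956  0.2599] F [ 0.2 -0.2 -0.8] M [ 0.06 -0.05  0.01] w 0.689 zyaw 1.423 ydown [ 0.002 -0.    -1.   ]
tool delta cm [ 2.79  0.99 33.34]
```

View pics/s5c.png

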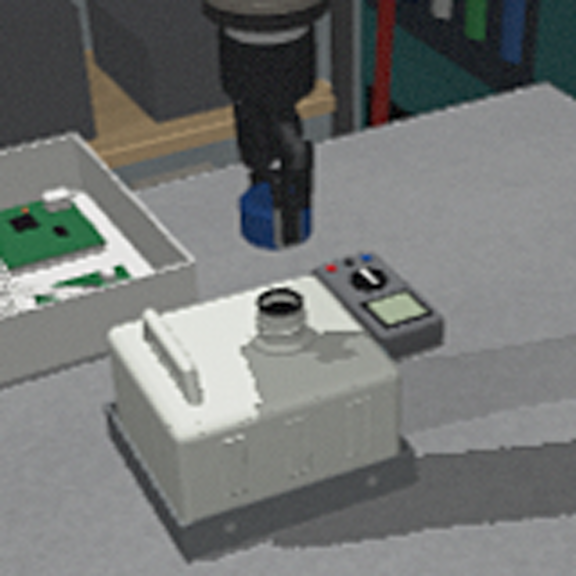

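Request:
{"api": "send_rows", "payload": {
  "linear": [
    [0.2,0,3],
    [0.2,0,4.5],
    [0.2,0,5],
    [0.2,0,5],
    [0.2,0,5],
    [0.2,0,5],
    [0.2,0,4.5],
    [0,0,2.6]
  ],
  "delta_rot": [
    [0,0,0],
    [0,0,0],
    [0,0,0],
    [0,0,0],
    [0,0,0],
    [0,0,0],
    [0,0,0],
    [0,0,0]
  ],
  "gripper": [0.3,0.3,0.3,0.3,0.3,0.3,0.3,0.3]
}}

```text
time_s: 12.32
position: [0.5172, 0.147, 0.2576]
orientation: [-0.705, 0.705, -0.052, 0.051]
contact_force: [-0.1, -0.4, -1.0]
width: 0.683
```

Request:
{"api": "send_rows", "payload": {
  "linear": [
    [0,0,0],
    [0,3,0],
    [0,4,0],
    [0,4,0],
    [0,3,0],
    [0,2,0],
    [0,1,0],
    [0,0,0]
  ],
  "delta_rot": [
    [0,0,0],
    [0,0,0],
    [0,0,0],
    [0,0,0],
    [0,0,0],
    [0,0,0],
    [0,0,0],
    [0,0,0]
  ],
  "gripper": [0.3,0.3,0.3,0.3,0.3,0.3,0.3,0.3]
}}

```text
time_s: 13.32
position: [0.5172, 0.1441, 0.0882]
orientation: [-0.705, 0.705, -0.053, 0.052]
contact_force: [-0.6, -0.0, 0.1]
width: 0.687
```

```bash
python3 s.py .518 .145 .038; python3 - <<'E'
from h import *
im,c,o=snap('top','t6')
cv2.imwrite('pics/t6c.png',cv2.resize(im[140:240,155:285,::-1],None,fx=5,fy=5,interpolation=cv2.INTER_CUBIC))
im,c,o=snap('scene','s6')
cv2.imwrite('pics/s6c.png',cv2.resize(im[140:300,210:370,::-1],None,fx=3.6,fy=3.6,interpolation=cv2.INTER_CUBIC))
E
```

```text
t 13.32 q [-0.309  0.424 -0.1    2.045  0.066  0.677  0.97 ] p [0.5172 0.1441 0.0882] F [-0.6 -0.   0.1] M [-0.02 -0.01 -0.04] w 0.687 zyaw 1.422 ydown [-0.001 -0.001 -1.   ]
tool delta cm [0.07 5.02 0.11]
```

View pics/t6c.png

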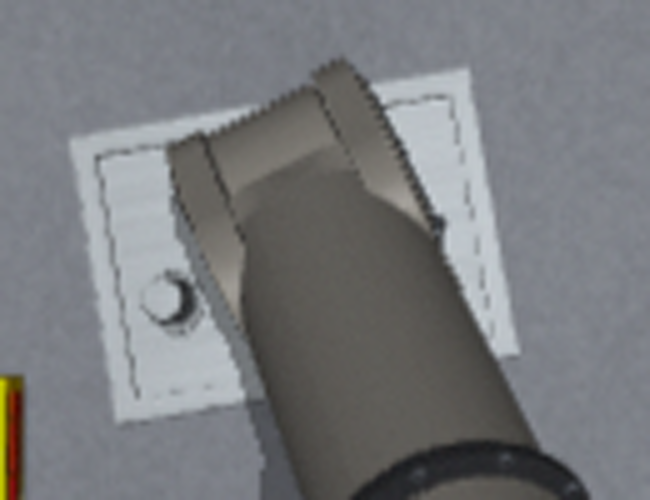

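View pics/s6c.png

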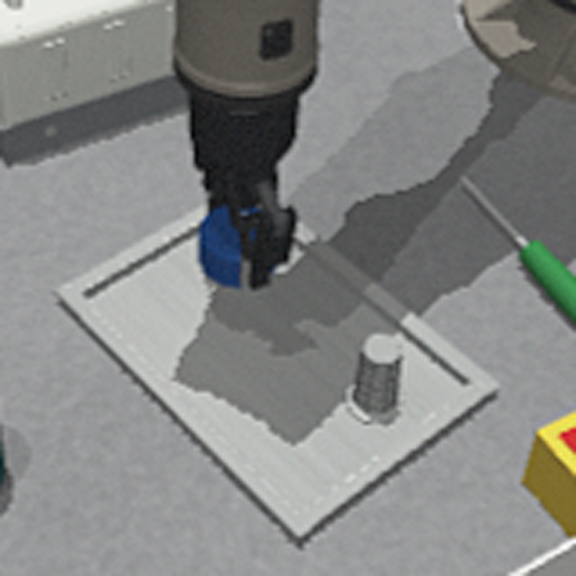

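Request:
{"api": "send_rows", "payload": {
  "linear": [
    [0,2,0],
    [0,2,0],
    [0,1,0],
    [0,0.3,0],
    [0,0.3,0],
    [0,0.1,0],
    [0,0.1,0],
    [0,0,0]
  ],
  "delta_rot": [
    [0,0,0],
    [0,0,0],
    [0,0,0],
    [0,0,0],
    [0,0,0],
    [0,0,0],
    [0,0,0],
    [0,0,0]
  ],
  "gripper": [0.3,0.3,0.3,0.3,0.3,0.3,0.3,0.3]
}}

```text
time_s: 14.42
position: [0.5176, 0.1447, 0.0307]
orientation: [0.705, -0.705, 0.052, -0.052]
contact_force: [-0.4, 0.4, -0.7]
width: 0.682
```

```bash
python3 s.py .518 .145 .0275
```

```text
t 14.43 q [-0.319  0.519 -0.09   2.067  0.085  0.559  0.954] p [0.5176 0.1447 0.0307] F [-0.4  0.4 -0.7] M [0.03 0.01 0.02] w 0.682 zyaw 1.423 ydown [ 0. -0. -1.]
tool delta cm [0.04 0.32 0.04]
```

Request:
{"api": "send_rows", "payload": {
  "linear": [
    [0,0.1,0],
    [0,0.1,0],
    [0,0.05,0],
    [0,0,0]
  ],
  "delta_rot": [
    [0,0,0],
    [0,0,0],
    [0,0,0],
    [0,0,0]
  ],
  "gripper": [0.3,0.3,0.3,0.3]
}}

```text
time_s: 14.92
position: [0.5175, 0.1447, 0.0282]
orientation: [-0.705, 0.705, -0.052, 0.052]
contact_force: [-1.7, -0.9, 3.9]
width: 0.687
```

```bash
python3 s.py .518 .145 .0275
```

```text
t 14.93 q [-0.319  0.524 -0.09   2.067  0.086  0.554  0.953] p [0.5175 0.1447 0.0282] F [-1.7 -0.9  3.9] M [-0.03  0.31  0.04] w 0.687 zyaw 1.423 ydown [-0. -0. -1.]
tool delta cm [0.04 0.07 0.04]
```

Request:
{"api": "send_rows", "payload": {
  "linear": [
    [0,0.05,0],
    [0,0,0]
  ],
  "delta_rot": [
    [0,0,0],
    [0,0,0]
  ],
  "gripper": [0.3,0.3]
}}

```text
time_s: 15.18
position: [0.5175, 0.1447, 0.0281]
orientation: [-0.705, 0.705, -0.052, 0.052]
contact_force: [-4.9, -1.8, 14.8]
width: 0.685
```

```bash
python3 s.py
```

```text
t 15.18 q [-0.32   0.524 -0.09   2.068  0.086  0.554  0.953] p [0.5175 0.1447 0.0281] F [-4.9 -1.8 14.8] M [-0.08  1.    0.1 ] w 0.685 zyaw 1.423 ydown [ 0. -0. -1.]
```

On the floor (14.8 N). Release gently.

Request:
{"api": "send_rows", "payload": {
  "linear": [
    [0,-0.03,0],
    [0,0,0],
    [0,0,0],
    [0,0,0],
    [0,0,0],
    [0,0,0]
  ],
  "delta_rot": [
    [0,0,0],
    [0,0,0],
    [0,0,0],
    [0,0,0],
    [0,0,0],
    [0,0,0]
  ],
  "gripper": [0.3,0.75,0.85,1,1,1],
  "force": 20
}}

```text
time_s: 15.92
position: [0.5175, 0.1447, 0.0279]
orientation: [-0.705, 0.705, -0.052, 0.052]
contact_force: [0.6, -0.1, 0.5]
width: 0.992
```

```bash
python3 s.py; python3 -c "
from h import *
snap('wrist','w7')"
```

```text
t 15.93 q [-0.319  0.524 -0.09   2.067  0.086  0.553  0.953] p [0.5175 0.1447 0.0279] F [ 0.6 -0.1  0.5] M [-0.   -0.09 -0.07] w 0.992 zyaw 1.423 ydown [-0. -0. -1.]
```

View pics/w7.png

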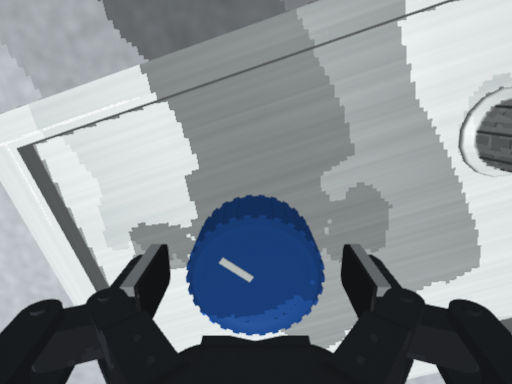

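The cap, centred at (256,265), stands in the tray with both pads clear at about 170 and 342 px. I'll retreat straight up, then sideways for an overhead check.

Request:
{"api": "send_rows", "payload": {
  "linear": [
    [0,-1,0],
    [0,-2,0],
    [0,-4,0],
    [0,-5,0],
    [0,-5,0],
    [0,-4,0],
    [0,-2,0],
    [0,0,0]
  ],
  "delta_rot": [
    [0,0,0],
    [0,0,0],
    [0,0,0],
    [0,0,0],
    [0,0,0],
    [0,0,0],
    [0,0,0],
    [0,0,0]
  ],
  "gripper": [1,1,1,1,1,1,1,1]
}}

```text
time_s: 16.98
position: [0.518, 0.1448, 0.2601]
orientation: [0.706, -0.705, 0.051, -0.053]
contact_force: [-0.7, 0.4, -0.9]
width: 1.002
```

Request:
{"api": "send_rows", "payload": {
  "linear": [
    [0,0,-4],
    [0,0,-5],
    [0,0,-5],
    [0,0,-5],
    [0,0,-5],
    [0,0,-4],
    [0,0,-2],
    [0,0,0]
  ],
  "delta_rot": [
    [0,0,0],
    [0,0,0],
    [0,0,0],
    [0,0,0],
    [0,0,0],
    [0,0,0],
    [0,0,0],
    [0,0,0]
  ],
  "gripper": [1,1,1,1,1,1,1,1]
}}

```text
time_s: 17.98
position: [0.4725, -0.1533, 0.2573]
orientation: [-0.705, 0.705, -0.054, 0.053]
contact_force: [-0.6, -0.2, -0.0]
width: 1.001
```

```bash
python3 s.py; python3 - <<'E'
from h import *
from scipy.optimize import least_squares
a=np.linspace(0,2*np.pi,72,endpoint=False)
def cyl(x,y,zc): return np.array([[x+.03*np.cos(t),y+.03*np.sin(t),zc+s] for s in(-.016,.016) for t in a])
def hc(c,P):
    h=cv2.convexHull(proj(c,P).astype(np.float32));M=cv2.moments(h);return np.array([M['m10'],M['m01']])/M['m00']
obs=[];ims=[]
for n in('top','scene'):
    im,c,o=snap(n,n+'8');b=np.ascontiguousarray(im[:,:,::-1]);u,v=proj(c,[[.5175,.1447,.02]])[0].astype(int)
    m=cv2.inRange(cv2.cvtColor(b,cv2.COLOR_BGR2HSV),(105,120,40),(125,255,255));k=np.zeros_like(m);k[v-20:v+20,u-20:u+20]=m[v-20:v+20,u-20:u+20]
    ys,xs=np.nonzero(k);obs.append((c,np.array([xs.mean(),ys.mean()])));print(n,len(xs),xs.min(),xs.max(),ys.min(),ys.max())
    ims.append(cv2.resize(b[max(v-60,0):v+60,u-60:u+60],(395,395),interpolation=cv2.INTER_CUBIC))
cv2.imwrite('pics/f8.png',np.hstack(ims))
r=least_squares(lambda p:np.concatenate([hc(c,cyl(*p))-q for c,q in obs]),[.52,.145,.02]);print(r.x,r.fun)
d=r.x[:2]-[.5114,.1844];t=.168;print('tray local',d@[np.cos(t),np.sin(t)],d@[-np.sin(t),np.cos(t)],r.x[2]-.004)
E
```

```text
t 17.98 q [ 0.085  0.132  0.109  2.    -0.016  1.012  1.622] p [ 0.4725 -0.1533  0.2573] F [-0.6 -0.2 -0. ] M [ 0.02  0.01 -0.02] w 1.001 zyaw 1.42 ydown [-0.001 -0.    -1.   ]
top 220 216 232 179 195
scene 376 265 285 212 233
[0.51770594 0.14690211 0.0212259 ] [-0.03108475  0.02477763 -0.03885927 -0.00750512]
tray local -5.289678251185412e-05 -0.03802438760961547 0.017225903584996715
```

View pics/f8.png

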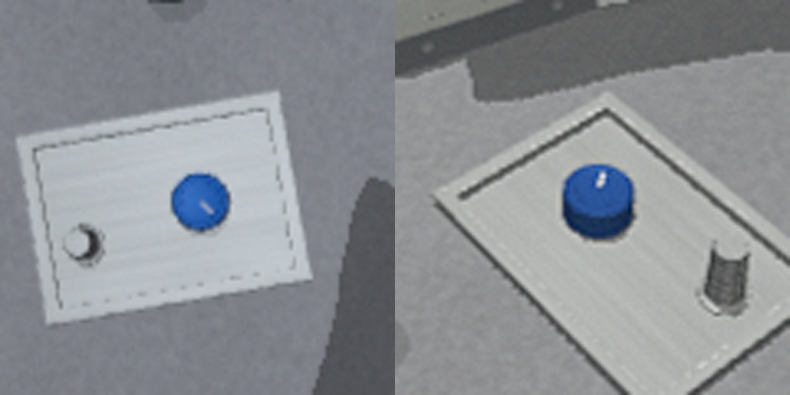

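Both views show the cap upright and flat in the tray, with the strainer untouched and the arm clear. I'll hand in now.

```bash
python3 -c "
from bench import robot
print(robot.finish_job())"
```

```text
the job is handed in; nothing more can be done
None
```

The blue cap is off the tank and standing right way up and flat on the tray floor. I handed the job in at about 18 s, and the system gave no verdict.

- **Unscrewing:** I gripped the cap at 70 N and turned it about 4 rad anticlockwise, following the thread upward. One grip covered the whole turn because the last joint had enough range, so no fresh grips were needed. Lifting met almost no resistance, and a picture showed the bare neck with the cap in the jaws.
- **Placing:** I lowered the cap until it pressed on the tray floor at about 15 N, then opened the jaws there, so it was not dropped.
- **Last checks:** The two fixed cameras put the cap's centre at about (0, −38) mm in the tray frame and 17 mm above the floor. That height is 1 mm off the ideal 16 mm, within the cameras' error. The strainer is where it was, and the arm is clear with the jaws open and no contact force.
- **Not checked:** I did not measure the other bystanders after the move, but the arm stayed away from them.

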